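# Latch and lock the filter cassette

## Task

Finish loading the half-inserted filter cassette in the filter bay: push it home until the spring catch holds it on its own, then swing the steel locking bar across the slot mouth by its free end until it rests against the stop post. Leave the bottle, the jar and the slide box undisturbed.

Things in the scene. Friction and masses are not known exactly. Their poses are not given: they have to be found in the camera images.
- bay: Filter bay, fixed: aluminium plate 280 x 230 x 12 mm with a low grey/white housing. Origin at bench height below the middle of the slot mouth; x points into the slot, y left when facing the mouth, z up. Plate x -130..150, y -115..115 mm; housing x 0..140, y -47..47, top at height 54. Slot 63 wide, floor at 12, roof at 46; guide blocks by the mouth, x -27..3, |y| 32..44, up to height 20.
- catch_nose (a point): Tip of the sprung brass side catch, seen through the window in the housing's roof; it snaps into the cassette's waist. A brass ejector spring in the slot pushes back over the last 20 mm (to 5.5 N; about 6 to 12 N in all with friction). The slot ends 6 mm beyond the catch point: push to that end, or at least 2 mm past the catch point, and let go; it springs back onto the catch.
- cassette: Black filter cassette, 115 mm long, about 220 g, of slippery plastic, lying in the slot with its head inside; slides along the bay's x. Origin under the middle of its tail's end face, at its underside; x along it into the slot, z up. From that end: tail 25 long, 30 wide, 2 to 26 mm above its underside; body 35 x 60 x 30; waist 30 long, 42 wide; head 25 x 60 x 30 mm.
- tail_end (a point): Centre of the flat end face of the cassette's tail, the face to push (height 26 mm). In the bay's frame it starts at x = -90 to -71 mm; held by the catch it is at x = -15 mm; against the end of the slot at x = -9 mm. Released short of the catch, it is pushed out again.
- bar_pivot (a point): On the axis of the locking bar's fixed pin, half-way up the bar (height 34 mm), at x = -30, y = +75 mm in the bay's frame.
- bar_end (a point): Tip of the steel locking bar's free end: on its middle line, half-way up, 160 mm from the pin axis. The bar is 22 mm wide and 16 mm high (height 26 to 42 mm; below it only the 12 mm plate) and swings level about the pin. Its y axis points from the free end to the pin.
- bar (a joint): Angle of the locking bar, rad: 0 = shut, along the bay's -y across the mouth against the stop post; grows as it opens; pi/2 = pointing along the bay's -x; 2.0 = widest. Starts open, 1.4 to 1.85; slight friction (1 N at the free end), stays where left. Shut, it passes 4 mm in front of a latched cassette; one that is not home blocks it.
- stop_post (a point): Top centre of the fixed stop post, 14 mm diameter, top at height 46 mm, at x = -12, y = -75 mm in the bay's frame; the bar's face rests against it when shut.
- oil_bottle_mid (a point): Middle of an amber bottle, 44 mm diameter, 85 mm tall, standing to the right of the bay: leave alone.
- jar_mid (a point): Middle of a clear jar, 56 mm diameter, 60 mm tall, standing to the left of the bay: leave alone.
- slide_box_mid (a point): Middle of a grey slide box 90 x 100 x 34 mm on the bench, on the right: leave alone.
Not all that is in view belongs to the job. Leave any blue, green or red look-alike of the cassette alone.

How it is judged:
By the outcome, as a careful person would: the job done as asked, in the order asked, and still so for the second after the job is handed in, with the robot touching nothing.
It also fails if it takes over 48 s, if anything falls off the work surface, if the arm or the gripper's body presses on something with over 40 N, if the wrist force passes 120 N, or if a joint passes its speed limit or range.

## Robot

A 6-joint arm with a two-finger parallel gripper is mounted at the origin on the work surface. World frame = base frame: x ahead of the robot, y to its left, z up, the work surface at z = 0. Lengths are in m, angles in degrees, forces in N, time in s.
With the tool pointing down it reaches from about 0.4 to 0.825 m from the base axis. Payload 7 kg.
Tool frame: the origin (TCP) lies on the centre line of the jaws, within the pads' length; the fingertips stand 22 mm ahead of it and the grasp point (between the pads) lies 3 mm ahead of it (tcp_to_tips is the distance from the TCP to the fingertips, in m); z points along the fingers, x is the direction in which the jaws open and shut, and the axes are right-handed (so a half turn about z gives the same grasp; the last joint's range is limited). The gripper opens to 85 mm and grips with 20 to 120 N. Pads are 22 mm wide; open, the fingers measure 114 mm over their backs; the gripper's body (76 mm by 85 mm) begins 54 mm behind the grasp point. The pads swing forward as they close: fully open they stand 13 mm farther back than shut.
Start: joints at [92.309, 20.546, 0.682, 0, -70.136, -16.507], TCP at [0.166, 0.654, 0.253] pointing down, gripper open.
Joint ranges: [-176.03, 176.03], [-82.01, 121.73], [-58.28, 71.71], [-173.87, 95.51], [-174.79, -0.11], [-173.66, 173.66]. Speed limits (degrees/s): [136.94, 136.94, 172.46, 180, 180, 180].

## Interface

Orientations are given as [roll, pitch, yaw] about the fixed x, y, z axes, in that order (R = Rz(yaw) Ry(pitch) Rx(roll)).
In Python, from station import * gives the robot as it stands.
- The arm moves only by the tool jog_arm, never from a script. Its argument "targets" is one flat list of numbers, 5 for each row, row after row: the opening, from 0 (shut) to 1 (fully open), then the shift along the tool's x, y, z in m, then the turn about the tool's z in rad. A call has 1 to 10 rows; each row shifts and turns the pose as measured when the row begins, along the tool's axes as they then stand; what a row does not reach is not made up. A row lasts 1/12 s, in which the tool goes at most 41.7 mm and 7.16 degrees, less where a joint would pass 70% of its speed; a pose out of reach is approached as far as the arm can. A call with a gripper value outside its range is refused whole. The fingers move at their own pace and stop on an object; "newtons" is the grip in N (left out, the last holds). Time passes only in rows, so rows that do not move let the fingers close. It gives the time, the measured TCP pose, the force and the opening at its end, in the units of the state.
- sense(): the state, without advancing time (a new reading comes with each control period).
- get_image(name): name is "scene" or "top"; returns a dict with "image" (400x640x3 uint8, red, green, blue), "z_map" (400x640 float32, m along the optical axis (not along the pixel's ray), 0 where there is no reading), "intrinsics" (3x3 intrinsics, pixels), "k1" (the pictures are not rectified: a ray, as slopes to the right and down, at radius r is drawn at 1 + k1 r^2 times it, then the intrinsics apply), "xyz" and "rotation" of the camera in the world. Camera axes: x right, y down, z forward; pixel columns grow to the right and rows downward; lengths in m; the calibration is good to about 2 mm. A picture is of the moment at which its call begins.
- close_job(): hands the job in, once; it reports no verdict.
The state is a dict: "time_s": time; "joint_pos": joint angles; "joint_vel": joint speeds; "tau": joint torques, N m; "eef_pos": TCP position; "ee_rot": TCP orientation; "force": force on the tool from outside, world axes, zero at the start; "torque": the same for the moment, N m; "grip_width": finger opening in m.
Only numpy, scipy, OpenCV 4.12 (cv2) and the standard library are available. Lean on these libraries where they do the work, as an engineer would, in place of code of your own. Each camera call takes 0.05 s, during which the arm holds its last target. There are 200 camera calls.

## Working session

There is one attempt and no reset: what is moved stays moved. The work goes in short steps, Python scripts to look and compute and a tool call to move; the robot and the scene stay as the last step left them, time stands still between calls to the robot, and variables do not carry over. Pictures are saved under pics/ and viewed, about 8 in all and at most 12, crops included, and the job is handed in when it is done.

Besides the shell and the picture viewer there is one more tool, called by a JSON object that holds its "op" and its "data". jog_arm: Moves the arm, as the interface text tells. Its arguments: {"type":"object","properties":{"targets":{"type":"array","items":{"type":"number"}},"newtons":{"type":"number"}},"required":["targets"]}

```bash
mkdir -p pics; cat > h.py <<'E'
from station import *
import numpy as np, cv2
def snap(name,fn=None):
    d=get_image(name); np.savez('last_'+name,**{k:d[k] for k in d})
    if fn: cv2.imwrite('pics/'+fn,d['image'][:,:,::-1])
    return d
def load(name): return dict(np.load('last_'+name+'.npz'))
def ray(d,u,v):
    K=d['intrinsics']; a=np.array([(u-K[0,2])/K[0,0],(v-K[1,2])/K[1,1]]); s=a.copy()
    for _ in range(20): s=a/(1+d['k1']*(s@s))
    return d['rotation']@np.array([s[0],s[1],1.])
def atz(d,u,v,z):
    r=ray(d,u,v); o=np.array(d['xyz']); return o+r*(z-o[2])/r[2]
def atd(d,u,v):
    return np.array(d['xyz'])+ray(d,u,v)*d['z_map'][int(round(v)),int(round(u))]
E
python3 - <<'E'
from h import *
for n in('scene','top'):
    d=snap(n,n+'0.png'); print(n,d['xyz'],d['rotation'],d['intrinsics'],d['k1'])
print(sense())
E
```

```text
scene [1.26161155 0.51955573 0.77019975] [-126.90010915    0.75834277  128.86602772] [[466.28213115   0.         322.31320409]
 [  0.         466.28213115 208.25034556]
 [  0.           0.           1.        ]] -0.02327809603382421
top [ 0.36750263 -0.08861333  1.04859221] [-170.4847666    -0.28263934  -89.40253804] [[423.56495956   0.         324.32955294]
 [  0.         423.56495956 194.23173197]
 [  0.           0.           1.        ]] -0.006235004300826507
{'time_s': 0.1, 'joint_pos': array([ 9.23098749e+01,  2.05857473e+01,  6.39465802e-01, -1.93300089e-02,
       -7.01358637e+01, -1.65072186e+01]), 'joint_vel': array([-0.12605084, -0.05218788,  0.12121161,  0.06526412,  0.05285529,
       -0.08890653]), 'tau': array([-9.66385196e-04, -5.84764874e+01,  2.94108850e+01,  6.95464164e+00,
       -3.14916113e-03,  7.27332178e-06]), 'eef_pos': array([0.16546446, 0.65399236, 0.25247358]), 'ee_rot': array([-1.79994081e+02, -8.39234145e-02, -1.04203929e+02]), 'force': array([ 0.19812449, -0.1374054 ,  1.09112847]), 'torque': array([-0.03570974, -0.03920669, -0.02979245]), 'grip_width': 0.08503599234332306}
```

```bash
python3 - <<'E'
s=open('h.py').read()
s=s.replace("import numpy as np, cv2","import numpy as np, cv2\nfrom scipy.spatial.transform import Rotation as Ro")
s=s.replace("d['rotation']@","Ro.from_euler('xyz',d['rotation'],degrees=True).as_matrix()@")
open('h.py','w').write(s)
E
```

```text
(no output)
```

View pics/top0.png

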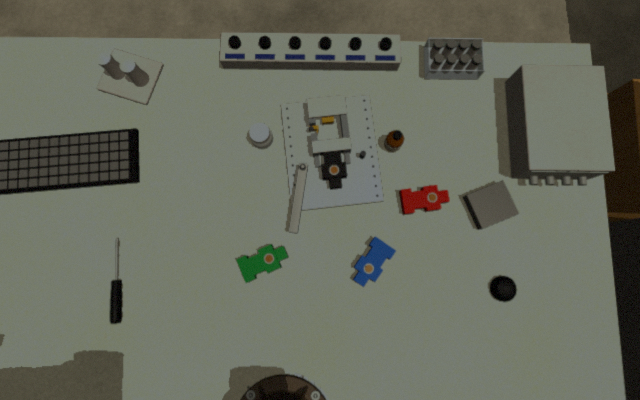

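View pics/scene0.png

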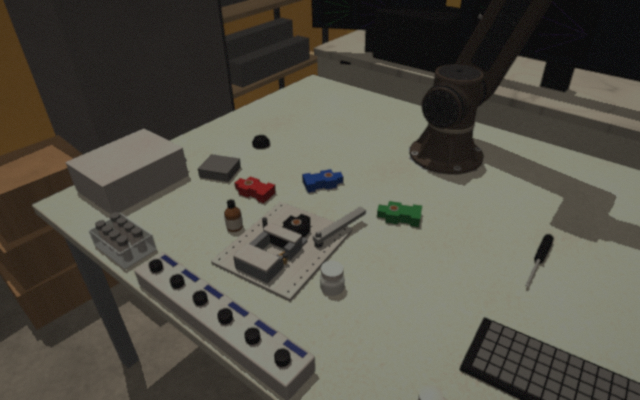

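The top view shows the bay around px (333,150), slot facing down the image (towards the robot). The bar pivot is near (303,167), with its free end near (293,232), and the stop post is near (362,155). The bottle is at (394,140) and the jar at (260,134). I'll enlarge it next.

```bash
python3 - <<'E'
from h import *
d=load('top'); im=d['image'][85:245,240:420,::-1]
cv2.imwrite('pics/c1.png',cv2.convertScaleAbs(cv2.resize(im,None,fx=4,fy=3.75*4/3.75*0.92,interpolation=cv2.INTER_CUBIC),alpha=1.5))
cv2.imwrite('pics/c1.png',cv2.convertScaleAbs(cv2.resize(d['image'][90:240,240:420,::-1],None,fx=4,fy=4,interpolation=cv2.INTER_CUBIC),alpha=1.5))
E
```

```text
(no output)
```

View pics/c1.png

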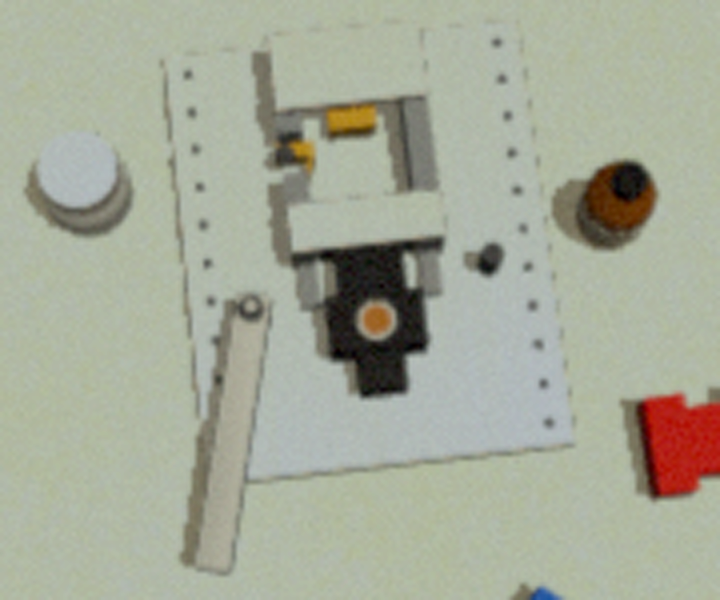

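```bash
cat >> h.py <<'E'
def cp(d,u,v,z): return atz(d,240+u/4-.375,90+v/4-.375,z)
E
python3 - <<'E'
from h import *
d=load('top')
obs=[((165,60,.012),(150,115)),((518,20,.012),(150,-115)),((574,443,.012),(-130,-115)),((250,304,.044),(-30,75)),((492,252,.046),(-12,-75)),
((443,240,.054),(0,-47)),((292,250,.054),(0,47))]
P=np.array([cp(d,*o)[:2] for o,_ in obs]); B=np.array([b for _,b in obs])/1000
from scipy.optimize import least_squares
def R(t): return np.array([[np.cos(t),-np.sin(t)],[np.sin(t),np.cos(t)]])
f=lambda p:(P-(B@R(p[2]).T+p[:2])).ravel()
s=least_squares(f,[.55,-.1,0]).x; print(s,np.degrees(s[2])); print(f(s).reshape(-1,2)*1000)
np.save('bay.npy',s)
tb=lambda w:(R(s[2]).T@(np.array(w)[:2]-s[:2]))*1000
for n,o in dict(tailTopEdge=(384,393,.038),barend=(215,570,.042),tailL=(360,393,.038),tailR=(407,393,.038)).items(): w=cp(d,*o);print(n,w,tb(w))
b=tb(cp(d,215,570,.042))-[-30,75];print('ang',np.arctan2(-b[0],-b[1]),np.hypot(*b))
for n,(u,v) in dict(bot=(630,182),jar=(78,170),post=(492,252),roof=(365,220),tail=(384,380),bar=(225,500),plate=(300,440)).items():
  w=atd(d,240+u/4,90+v/4); print(n,w,tb(w))
tw=lambda b:R(s[2])@(np.array(b)/1000)+s[:2]
print(tw([-120,0]),tw([-90,-60]))
E
```

```text
[ 0.64167061 -0.108416    0.11883087] 6.8085072527072
[[-3.24544374 -1.26310337]
 [-0.498415   -0.19729305]
 [ 1.28530603  0.28425435]
 [ 2.86893459  0.42003016]
 [ 1.00438621  0.07758939]
 [-2.61455268  1.29779544]
 [ 1.1997846  -0.61927292]]
tailTopEdge [ 0.55288079 -0.11906663  0.038     ] [-8.94263094e+01 -4.93682209e-02]
barend [ 0.44425586 -0.01930639  0.042     ] [-185.45849195  111.88499796]
tailL [ 0.55271582 -0.10451239  0.038     ] [-87.8646927   14.42179741]
tailR [ 0.55303895 -0.13301658  0.038     ] [-90.92305099 -13.91969315]
ang 1.803754509097901 159.77435899712393
bot [ 0.67049429 -0.2624615   0.08914493] [  10.35810675 -156.37625287]
jar [0.68325923 0.06701055 0.05993017] [ 62.09239641 169.25903476]
post [ 0.63816979 -0.18494864  0.04802588] [-12.54917995 -75.57790534]
roof [ 0.65492815 -0.10727497  0.05657315] [13.29931935 -0.43871899]
tail [ 0.55939413 -0.11983805  0.04111892] [-83.05036109  -1.58751039]
bar [ 0.4848074  -0.02546804  0.04536914] [-145.92340204  100.95935473]
plate [ 0.52628177 -0.06900542  0.01381287] [-109.90292857   52.81216142]
[ 0.52251686 -0.12264217] [ 0.55941838 -0.1786625 ]
```

{"op": "jog_arm", "data": {"targets": [0, 0, 0, 0, -0.12, 0, 0, 0, 0, -0.12, 0, 0, 0, 0, -0.12, 0, 0.02, -0.006, 0, 0, 0, 0.037, -0.0123, 0, 0, 0, 0.037, -0.0123, 0, 0, 0, 0.037, -0.0123, 0, 0, 0, 0.037, -0.0123, 0, 0, 0, 0.037, -0.0123, 0, 0, 0, 0.037, -0.0123, 0, 0], "newtons": 60}}

```text
time_s: 0.93
eef_pos: [0.2755, 0.4185, 0.2455]
ee_rot: [179.8, -0.7, -82.2]
force: [1.5, -0.3, 0.5]
grip_width: -0.0002
```

```bash
cat >> h.py <<'E'
def go(bx,by,z,yaw=None):
    "bay target mm -> tool shifts"
    p=np.load('bay.npy'); st=sense(); t=p[2]
    R=np.array([[np.cos(t),-np.sin(t)],[np.sin(t),np.cos(t)]])
    e=np.array(st['eef_pos']); b=R.T@(e[:2]-p[:2])*1000
    w=R@np.array([bx,by])/1000+p[:2]
    rot=Ro.from_euler('xyz',st['ee_rot'],degrees=True).as_matrix()
    print('t',st['time_s'],'bay',b.round(1),'z',e[2].round(4),'rot',np.round(st['ee_rot'],2),'want yaw -83.2; F',np.round(st['force'],1),'w',round(st['grip_width'],4))
    print('tool shift',(rot.T@(np.array([*w,z])-e)).round(4))
E
python3 -c "
from h import *
import station; print(getattr(station,'tcp_to_tips',None))
go(-112,0,.2)"
```

```text
0.022
t 0.9333 bay [-301.1  566.6] z 0.2455 rot [179.8   -0.74 -82.15] want yaw -83.2; F [ 1.5 -0.3  0.5] w -0.0002
tool shift [ 0.5693 -0.179   0.0522]
```

{"op": "jog_arm", "data": {"targets": [0, 0.038, -0.012, 0, 0.018, 0, 0.038, -0.012, 0, 0, 0, 0.038, -0.012, 0, 0, 0, 0.038, -0.012, 0, 0, 0, 0.038, -0.012, 0, 0, 0, 0.038, -0.012, 0, 0, 0, 0.038, -0.012, 0, 0, 0, 0.038, -0.012, 0, 0, 0, 0.038, -0.012, 0, 0, 0, 0.038, -0.012, 0, 0]}}

```text
time_s: 1.77
eef_pos: [0.4416, 0.0365, 0.2502]
ee_rot: [179.9, -0.6, -82.9]
force: [1.7, 0.4, 0.8]
grip_width: 0.0
```

```bash
python3 -c "
from h import *
go(-112,0,.1)"
```

```text
t 1.7667 bay [-181.4  167.6] z 0.2502 rot [179.91  -0.64 -82.93] want yaw -83.2; F [1.7 0.4 0.8] w 0.0
tool shift [ 0.1663 -0.0689  0.1519]
```

{"op": "jog_arm", "data": {"targets": [0, 0.034, -0.014, 0.01, 0, 0, 0.034, -0.014, 0.01, 0, 0, 0.034, -0.014, 0.01, 0, 0, 0.034, -0.014, 0.015, 0, 0, 0.026, -0.011, 0.02, 0, 0, 0, 0, 0.03, 0, 0, 0, 0, 0.03, 0, 0, 0, 0, 0.015, 0, 0, 0, 0, 0, 0, 0, 0, 0, 0, 0]}}

```text
time_s: 2.6
eef_pos: [0.5325, -0.1362, 0.1052]
ee_rot: [180.0, -0.6, -83.6]
force: [-0.1, -0.3, 0.7]
grip_width: 0.0
```

```bash
python3 - <<'E'
from h import *
go(-112,0,.045)
d=snap('top'); a=d['image'][115:235,280:390,::-1]; a=cv2.resize(a,None,fx=4,fy=4,interpolation=cv2.INTER_CUBIC)
e=snap('scene'); b=cv2.resize(e['image'][170:290,235:325,::-1],None,fx=4,fy=4,interpolation=cv2.INTER_CUBIC)
cv2.imwrite('pics/c2.png',cv2.convertScaleAbs(np.hstack([a,b]),alpha=1.5))
E
```

```text
t 2.6 bay [-111.7  -14.7] z 0.1052 rot [179.98  -0.6  -83.56] want yaw -83.2; F [-0.1 -0.3  0.7] w 0.0
tool shift [-0.0153  0.0004  0.0601]
```

View pics/c2.png

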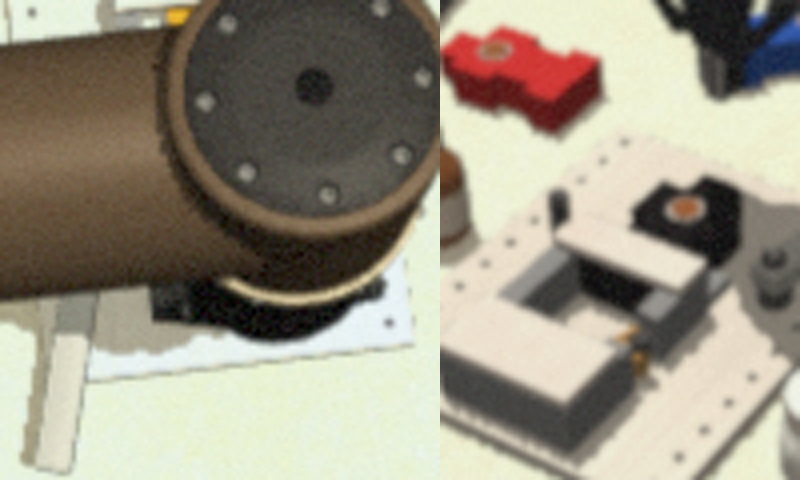

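The arm hides the mouth in the top view. The scene view shows the closed fingers (upper right) above the area in front of the tail. The tool overshot about 15 mm in y, so I'll correct that and lower it.

{"op": "jog_arm", "data": {"targets": [0, -0.01, 0, 0, 0, 0, -0.005, 0, 0.01, 0, 0, 0, 0, 0.015, 0, 0, 0, 0, 0.015, 0, 0, 0, 0, 0.01, 0, 0, 0, 0, 0.005, 0, 0, 0, 0, 0, 0]}}

```text
time_s: 3.28
eef_pos: [0.5374, -0.1156, 0.0565]
ee_rot: [-178.9, -0.6, -83.2]
force: [1.3, 0.3, -0.0]
grip_width: 0.0001
```

```bash
python3 -c "
from h import *
go(-112,0,.041)"
```

```text
t 3.2833 bay [-104.4    5.2] z 0.0565 rot [-178.87   -0.6   -83.23] want yaw -83.2; F [ 1.3  0.3 -0. ] w 0.0001
tool shift [0.005  0.0079 0.0154]
```

{"op": "jog_arm", "data": {"targets": [0, 0.004, 0.006, 0.004, 0, 0, 0, 0.002, 0.006, 0, 0, 0, 0, 0.004, 0, 0, 0, 0, 0, 0, 0, 0, 0, 0, 0]}}

```text
time_s: 3.7
eef_pos: [0.5307, -0.1202, 0.0432]
ee_rot: [-178.7, -0.6, -83.1]
force: [0.5, -0.3, -0.4]
grip_width: -0.0
```

```bash
python3 -c "
from h import *
go(-112,0,.041)"
```

```text
t 3.7 bay [-111.6    1.4] z 0.0432 rot [-178.65   -0.61  -83.15] want yaw -83.2; F [ 0.5 -0.3 -0.4] w -0.0
tool shift [0.0014 0.0004 0.0022]
```

{"op": "jog_arm", "data": {"targets": [0, 0.0014, -0.006, 0.002, 0, 0, 0, -0.008, 0, 0, 0, 0, -0.008, 0, 0, 0, 0, -0.008, 0, 0, 0, 0, -0.008, 0, 0, 0, 0, -0.008, 0, 0, 0, 0, -0.006, 0, 0, 0, 0, -0.004, 0, 0]}}

```text
time_s: 4.37
eef_pos: [0.5915, -0.115, 0.0426]
ee_rot: [-178.8, -0.6, -83.2]
force: [-1.6, -0.9, 1.4]
grip_width: -0.0
```

```bash
python3 - <<'E'
from h import *
go(-40,0,.041)
e=snap('scene'); b=cv2.resize(e['image'][180:290,205:325,::-1],None,fx=5,fy=5,interpolation=cv2.INTER_CUBIC)
cv2.imwrite('pics/c3.png',cv2.convertScaleAbs(b,alpha=1.5))
E
```

```text
t 4.3667 bay [-50.6  -0.6] z 0.0426 rot [-178.79   -0.62  -83.19] want yaw -83.2; F [-1.6 -0.9  1.4] w -0.0
tool shift [-0.0006 -0.0105  0.0019]
```

View pics/c3.png

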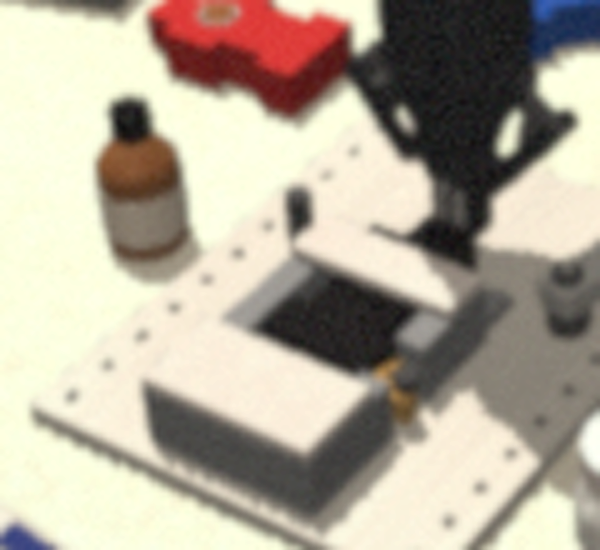

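The cassette head now shows in the roof window and the finger is on the tail. I'll keep pushing slowly to the end.

{"op": "jog_arm", "data": {"targets": [0, 0, -0.005, 0, 0, 0, 0, -0.005, 0, 0, 0, 0, -0.005, 0, 0, 0, 0, -0.005, 0, 0, 0, 0, -0.004, 0, 0, 0, 0, -0.003, 0, 0, 0, 0, -0.003, 0, 0]}}

```text
time_s: 5.0
eef_pos: [0.6122, -0.113, 0.04]
ee_rot: [179.9, -0.5, -83.4]
force: [-7.9, -0.6, 3.8]
grip_width: -0.0003
```

```bash
python3 -c "
from h import *
go(-20,0,.041)"
```

```text
t 5.0 bay [-29.8  -1. ] z 0.04 rot [179.92  -0.55 -83.38] want yaw -83.2; F [-7.9 -0.6  3.8] w -0.0003
tool shift [-0.0011 -0.0098 -0.001 ]
```

{"op": "jog_arm", "data": {"targets": [0, 0, -0.005, 0, 0, 0, 0, -0.005, 0, 0, 0, 0, -0.004, 0, 0, 0, 0, -0.004, 0, 0]}}

```text
time_s: 5.33
eef_pos: [0.6211, -0.112, 0.0375]
ee_rot: [178.8, -0.5, -83.5]
force: [-7.1, 0.5, 3.0]
grip_width: 0.0002
```

```bash
python3 -c "
from h import *
go(-20,0,.041)"
```

```text
t 5.3333 bay [-20.8  -1.2] z 0.0375 rot [178.83  -0.46 -83.55] want yaw -83.2; F [-7.1  0.5  3. ] w 0.0002
tool shift [-0.0011 -0.0008 -0.0035]
```

{"op": "jog_arm", "data": {"targets": [0, 0, -0.005, -0.002, 0, 0, 0, -0.005, -0.001, 0, 0, 0, -0.005, -0.001, 0]}}

```text
time_s: 5.58
eef_pos: [0.6233, -0.1118, 0.037]
ee_rot: [177.3, -0.3, -83.8]
force: [-15.2, -1.6, 6.1]
grip_width: 0.0003
```

```bash
python3 - <<'E'
from h import *
go(-20,0,.041)
e=snap('scene'); b=cv2.resize(e['image'][180:290,205:325,::-1],None,fx=5,fy=5,interpolation=cv2.INTER_CUBIC)
cv2.imwrite('pics/c4.png',cv2.convertScaleAbs(b,alpha=1.5))
E
```

```text
t 5.5833 bay [-18.7  -1.2] z 0.037 rot [177.31  -0.33 -83.78] want yaw -83.2; F [-15.2  -1.6   6.1] w 0.0003
tool shift [-0.0012  0.0015 -0.004 ]
```

View pics/c4.png

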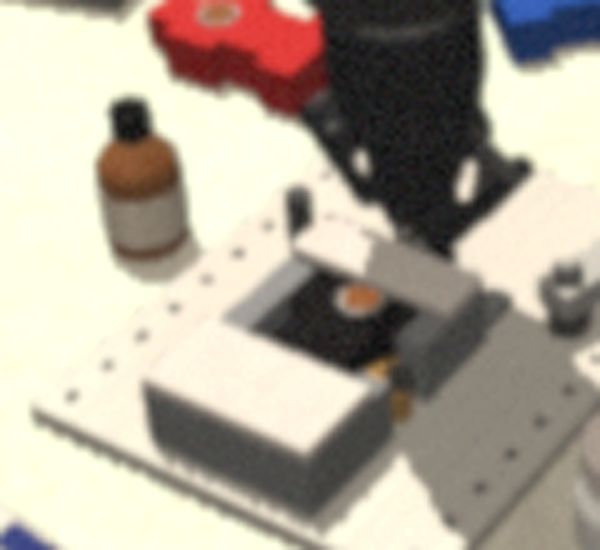

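The orange mark is now in the window and the catch nose is beside the cassette. Force has jumped to about 16 N, so it's probably at the slot end. One more nudge should confirm.

{"op": "jog_arm", "data": {"targets": [0, 0, -0.005, -0.001, 0, 0, 0, -0.005, -0.001, 0]}}

```text
time_s: 5.8
eef_pos: [0.6233, -0.112, 0.036]
ee_rot: [176.1, -0.2, -83.9]
force: [-14.6, -0.7, 6.1]
grip_width: 0.0002
```

```bash
python3 -c "
from h import *
go(-20,0,.041)"
```

```text
t 5.8 bay [-18.7  -1.4] z 0.036 rot [176.11  -0.25 -83.95] want yaw -83.2; F [-14.6  -0.7   6.1] w 0.0002
tool shift [-0.0014  0.0016 -0.0049]
```

It's hard against the end. Now I'll back straight off, raise, and look.

{"op": "jog_arm", "data": {"targets": [0, 0, 0.01, 0, 0, 0, 0, 0.015, -0.002, 0, 0, 0, 0.02, -0.002, 0, 0, 0, 0.025, -0.002, 0, 0, 0, 0.02, -0.005, 0, 0, 0, 0.01, -0.02, 0, 0, 0, 0, -0.03, 0, 0, 0, 0, -0.03, 0, 0, -0.02, 0.02, -0.01, 0, 0, -0.03, 0.02, 0, 0]}}

```text
time_s: 6.63
eef_pos: [0.4884, -0.0771, 0.1492]
ee_rot: [176.4, -0.3, -84.1]
force: [-1.1, 1.2, 0.2]
grip_width: -0.0
```

```bash
python3 -c "
from h import *
go(-170,165,.12)"
```

```text
t 6.6333 bay [-148.5   49.3] z 0.1492 rot [176.41  -0.29 -84.08] want yaw -83.2; F [-1.1  1.2  0.2] w -0.0
tool shift [-0.1155  0.0214  0.03  ]
```

{"op": "jog_arm", "data": {"targets": [0, -0.03, 0.003, 0, 0, 0, -0.03, 0.003, 0, 0, 0, -0.025, 0, 0, 0, 0, -0.012, 0, 0.01, 0, 0, 0, 0, 0, 0, 0, 0, 0, 0, 0]}}

```text
time_s: 7.13
eef_pos: [0.4744, 0.0282, 0.146]
ee_rot: [177.6, 0.1, -83.9]
force: [-0.2, -0.4, -0.2]
grip_width: 0.0
```

```bash
python3 - <<'E'
from h import *
go(-155,150,.045)
d=snap('top'); a=d['image'][90:240,260:385,::-1]; a=cv2.resize(a,None,fx=4,fy=4,interpolation=cv2.INTER_CUBIC)
e=snap('scene'); b=cv2.resize(e['image'][170:320,250:325,::-1],None,fx=4,fy=4,interpolation=cv2.INTER_CUBIC)
cv2.imwrite('pics/c5.png',cv2.convertScaleAbs(np.hstack([a,b]),alpha=1.5))
E
```

```text
t 7.1333 bay [-149.9  155.5] z 0.146 rot [ 1.7757e+02  7.0000e-02 -8.3910e+01] want yaw -83.2; F [-0.2 -0.4 -0.2] w 0.0
tool shift [0.0057 0.0008 0.1011]
```

View pics/c5.png

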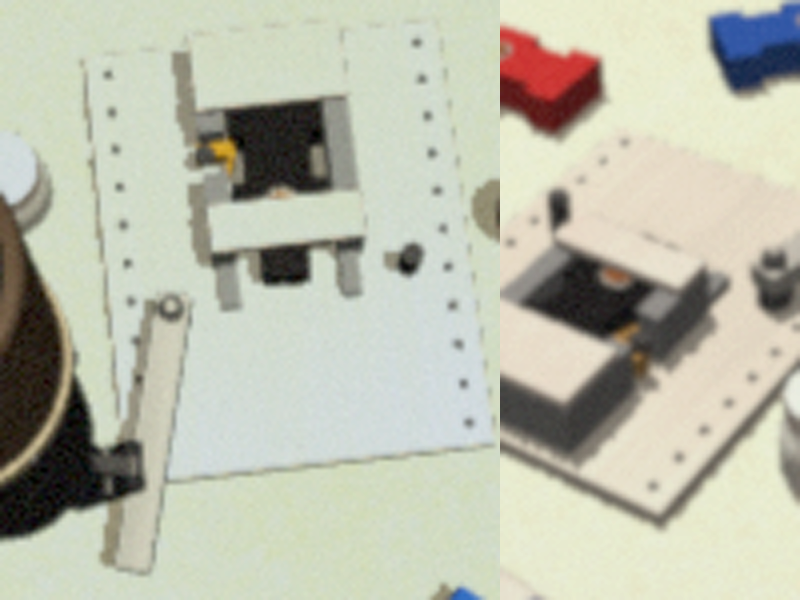

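The cassette stays in. The catch nose sits in the waist at crop (225,155), and the tail end is at crop (285,282), just outside the mouth. I'll check the number while descending beside the bar.

{"op": "jog_arm", "data": {"targets": [0, 0, 0, 0.02, 0, 0, 0, 0, 0.025, 0, 0, 0, 0, 0.02, 0, 0, 0, 0, 0.012, 0, 0, 0, 0, 0.005, 0, 0, 0, 0, 0, 0]}}

```text
time_s: 7.73
eef_pos: [0.4749, 0.0231, 0.0633]
ee_rot: [177.9, 0.1, -84.3]
force: [0.6, 0.2, 0.3]
grip_width: -0.0003
```

```bash
python3 - <<'E'
from h import *
go(-155,150,.045)
d=load('top'); s=np.load('bay.npy');t=s[2]
for u,v,z in((285,282,.038),(407,247,.046),(170,302,.044)):
  w=atz(d,260+u/4-.375,90+v/4-.375,z)[:2]-s[:2]; print(np.array([[np.cos(t),np.sin(t)],[-np.sin(t),np.cos(t)]])@w*1000)
for a in np.arange(1.8,-.01,-.15):
  u=np.array([-np.sin(a),-np.cos(a)]); n=np.array([-np.cos(a),np.sin(a)])
  print(round(a,2),(np.array([-30,75])+135*u+(11+14.5*abs(n[1])+11*abs(n[0]))*n).round(0))
E
```

```text
t 7.7333 bay [-150.   150.3] z 0.0633 rot [ 1.779e+02  1.200e-01 -8.435e+01] want yaw -83.2; F [0.6 0.2 0.3] w -0.0003
tool shift [0.0005 0.0043 0.0185]
[-19.430575     3.74564821]
[ -7.54249332 -72.39194743]
[-25.86032222  74.95280001]
1.8 [-155.  133.]
1.65 [-162.  112.]
1.5 [-167.   92.]
1.35 [-168.   72.]
1.2 [-166.   53.]
1.05 [-162.   33.]
0.9 [-154.   14.]
0.75 [-143.   -4.]
0.6 [-130.  -20.]
0.45 [-113.  -35.]
0.3 [-95. -46.]
0.15 [-74. -55.]
0.0 [-52. -60.]
```

The raw tail reading of -19 mm used the top-edge height. What I marked is the face's lower edge (z 14 mm), which gives about -14 mm and fits latched. Unlatched, the spring would have pushed it back past -29 mm. Next I'll finish the descent and start swinging the bar.

{"op": "jog_arm", "data": {"targets": [0, 0, 0.002, 0.012, 0, 0, 0.004, 0.001, 0.008, 0, 0, 0.008, 0.001, 0.002, 0, 0, 0.008, 0.002, 0, 0, 0, 0.01, 0.002, 0, 0, 0, 0.01, 0.002, 0, 0]}}

```text
time_s: 8.23
eef_pos: [0.4712, -0.0208, 0.0439]
ee_rot: [178.2, 0.2, -84.3]
force: [0.7, 1.8, -0.5]
grip_width: 0.0
```

```bash
python3 -c "
from h import *
go(-167,92,.045)"
```

```text
t 8.2333 bay [-158.9  107.2] z 0.0439 rot [ 1.7817e+02  1.7000e-01 -8.4320e+01] want yaw -83.2; F [ 0.7  1.8 -0.5] w 0.0
tool shift [ 0.0153  0.0078 -0.0009]
```

{"op": "jog_arm", "data": {"targets": [0, 0.012, 0.003, 0, 0, 0, 0.012, 0.003, 0, 0, 0, 0.012, 0.001, 0, 0, 0, 0.012, 0, 0, 0, 0, 0.012, 0, 0, 0, 0, 0.01, -0.002, 0, 0]}}

```text
time_s: 8.73
eef_pos: [0.4746, -0.0987, 0.0481]
ee_rot: [178.7, 0.2, -84.4]
force: [0.3, 1.3, -0.5]
grip_width: 0.0002
```

```bash
python3 -c "
from h import *
go(-162,33,.045)"
```

```text
t 8.7333 bay [-164.7   29.4] z 0.0481 rot [178.66   0.25 -84.38] want yaw -83.2; F [ 0.3  1.3 -0.5] w 0.0002
tool shift [-0.0036 -0.0027  0.0031]
```

{"op": "jog_arm", "data": {"targets": [0, 0.01, -0.004, 0.003, 0, 0, 0.012, -0.007, 0.002, 0, 0, 0.011, -0.008, 0, 0, 0, 0.01, -0.009, 0, 0, 0, 0, 0, 0, 0]}}

```text
time_s: 9.15
eef_pos: [0.5073, -0.1473, 0.0458]
ee_rot: [178.9, 0.2, -84.6]
force: [1.0, -0.4, 0.1]
grip_width: 0.0002
```

```bash
python3 -c "
from h import *
go(-113,-35,.045)"
```

```text
t 9.15 bay [-138.   -22.7] z 0.0458 rot [178.95   0.24 -84.59] want yaw -83.2; F [ 1.  -0.4  0.1] w 0.0002
tool shift [ 0.0117 -0.0253  0.0003]
```

{"op": "jog_arm", "data": {"targets": [0, 0.006, -0.01, 0, 0, 0, 0.006, -0.011, 0, 0, 0, 0.006, -0.011, 0, 0, 0, 0.005, -0.011, 0, 0, 0, 0.004, -0.01, 0, 0, 0, 0.002, -0.008, 0, 0, 0, 0, 0, 0, 0]}}

```text
time_s: 9.73
eef_pos: [0.5675, -0.1764, 0.0466]
ee_rot: [178.8, 0.3, -85.0]
force: [0.4, -0.0, 0.1]
grip_width: 0.0
```

```bash
python3 -c "
from h import *
go(-52,-60,.045)"
```

```text
t 9.7333 bay [-81.7 -58.7] z 0.0466 rot [178.78   0.3  -84.96] want yaw -83.2; F [ 0.4 -0.   0.1] w 0.0
tool shift [ 0.0004 -0.0298  0.0009]
```

{"op": "jog_arm", "data": {"targets": [0, 0, -0.008, 0.001, 0, 0, 0, -0.008, 0, 0, 0, 0, -0.006, 0, 0, 0, 0, -0.005, 0, 0, 0, 0, -0.004, 0, 0]}}

```text
time_s: 10.15
eef_pos: [0.5987, -0.1736, 0.045]
ee_rot: [178.7, 0.3, -85.0]
force: [-5.7, -1.0, 3.4]
grip_width: -0.0
```

```bash
python3 -c "
from h import *
go(-52,-60,.045)"
```

```text
t 10.15 bay [-50.4 -59.6] z 0.045 rot [178.66   0.29 -84.97] want yaw -83.2; F [-5.7 -1.   3.4] w -0.0
tool shift [0.0004 0.0016 0.0001]
```

{"op": "jog_arm", "data": {"targets": [0, 0, -0.003, 0, 0, 0, 0, -0.003, 0, 0]}}

```text
time_s: 10.32
eef_pos: [0.5987, -0.1733, 0.0439]
ee_rot: [177.9, 0.4, -85.0]
force: [-11.0, 0.2, 7.7]
grip_width: 0.0
```

```bash
python3 -c "
from h import *
go(-52,-60,.045)"
```

```text
t 10.3167 bay [-50.3 -59.3] z 0.0439 rot [177.88   0.36 -85.01] want yaw -83.2; F [-11.    0.2   7.7] w 0.0
tool shift [ 0.0008  0.0017 -0.001 ]
```

The bar is hard against the stop, with no further travel as the force rose. I'll retreat, raise, and move clear to the left and back so the top view is free.

{"op": "jog_arm", "data": {"targets": [0, 0, 0.008, 0, 0, 0, 0, 0.012, 0, 0, 0, 0, 0.02, 0, 0, 0, 0, 0.02, -0.01, 0, 0, 0, 0.01, -0.03, 0, 0, 0, 0, -0.035, 0, 0, 0, 0, -0.035, 0, 0, 0, 0.02, -0.02, 0, 0, 0, 0.025, 0, 0, 0, 0, 0.01, 0, 0]}}

```text
time_s: 11.15
eef_pos: [0.4721, -0.1835, 0.1825]
ee_rot: [178.2, 0.4, -84.9]
force: [-0.7, 0.6, -1.3]
grip_width: 0.0001
```

{"op": "jog_arm", "data": {"targets": [0, -0.03, 0.005, 0, 0, 0, -0.035, 0, 0, 0, 0, -0.035, 0, 0, 0, 0, -0.035, 0, 0, 0, 0, -0.035, 0, 0, 0, 0, -0.03, 0, 0, 0, 0, 0, 0, 0, 0, 0, 0, 0, 0, 0]}}

```text
time_s: 11.82
eef_pos: [0.4445, 0.0223, 0.185]
ee_rot: [179.0, 0.6, -85.1]
force: [1.0, -1.3, -0.5]
grip_width: -0.0001
```

```bash
python3 - <<'E'
from h import *
go(-52,-60,.045)
d=snap('top'); a=d['image'][90:240,240:420,::-1]; a=cv2.resize(a,None,fx=4,fy=4,interpolation=cv2.INTER_CUBIC)
cv2.imwrite('pics/c6.png',cv2.convertScaleAbs(a,alpha=1.5))
E
```

```text
t 11.8167 bay [-180.3  153.1] z 0.185 rot [178.96   0.58 -85.11] want yaw -83.2; F [ 1.  -1.3 -0.5] w -0.0001
tool shift [ 0.2101 -0.1378  0.1354]
```

View pics/c6.png

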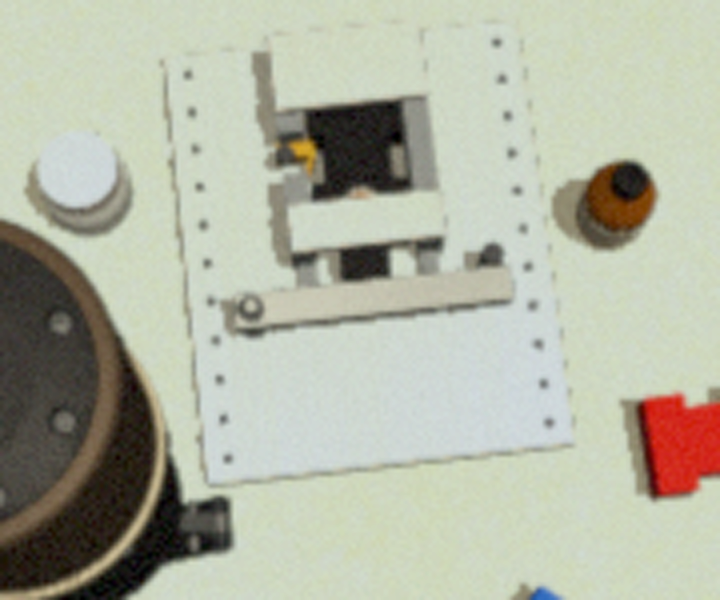

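The bar lies across the mouth from (250,305) to (513,283), touching the stop post at (490,255). The cassette is behind it with the catch in its waist. The jar (78,170) and bottle (630,182) haven't moved. Handing in.

```bash
python3 -c "
from station import *
print(close_job())"
```

```text
the job is handed in; nothing more can be done
None
```

The cassette is home on its catch, and the locking bar is shut against the stop post. I handed the job in at about 12 s of robot time, with the arm clear of everything; no verdict was reported.

- **Cassette:** I pushed the tail with closed fingers to the hard end of the slot, at about 15 N, then let go. In the last top view it stayed in, with the catch in its waist. An early reading put the tail end at −19 mm in the bay's frame. That used the height of the face's top edge; using its lower edge gives about −14 mm, against the expected −15 mm.
- **Bar:** I swung it by its free end until it stopped. Force on it rose from 6 to 11 N with no further travel. The last top view shows it against the stop post, just in front of the cassette.
- **Other items:** The jar and bottle are at the same pixels as at the start. The slide box was outside the last crop, so I did not recheck it, but the arm never went near it.
- **Limits of the checks:** My position readings are only good to a few millimetres; the post read about 4 mm off in one crop. The tool drifted up to 4° in tilt during the pushes, with no visible effect.

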